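# Clamp the red-lidded jar in the one-handed preparation board

### The arm

A 7-joint arm with a two-finger parallel gripper is mounted at the origin on the work surface. World frame = base frame: x ahead of the robot, y to its left, z up, the work surface at z = 0. Lengths are in m, angles in rad, forces in N, time in s.
With the tool pointing down it reaches from about 0.425 to 0.925 m from the base axis. Payload 6.8 kg.
Tool frame: the origin (TCP) lies on the mounting face of the last link; the fingertips stand 173 mm ahead of it and the grasp point (between the pads) lies 155 mm ahead of it; z points along the fingers, y is the line along which they close (so a half turn about z gives the same grasp; the last joint's range is limited). The gripper opens to 85 mm and grips with 20 to 120 N. Pads are 22 mm wide; open, the fingers measure 114 mm over their backs; the gripper's body (76 mm by 85 mm) begins 54 mm behind the grasp point. The pads swing forward as they close: fully open they stand 13 mm farther back than shut.
Start: joints at [1.236, 0.477, 0.022, 1.555, -0.011, 1.109, -0.083], TCP at [0.152, -0.658, 0.405] pointing down, gripper open.
Joint ranges: [-2.96, 2.96], [-0.34, 2.1], [-1.41, 1.46], [0.24, 2.44], [-1.37, 4.51], [0.17, 1.92], [-2.96, 2.96]. Speed limits (rad/s): [2.39, 2.39, 3.14, 3.14, 3.14, 3.14, 3.14].

### API

Orientations are given as a rotation vector (axis times angle).
In Python, from bench import r gives the robot as it stands.
- The arm moves only by the tool carry_out, never from a script. Its argument "moves" is a list of rows, each a list of 5 numbers: the shift along the tool's x, y, z in m, then the turn about the tool's z in rad, then the finger opening in m, from 0 to 0.0854. In form: [[dx, dy, dz, roll, claw], ...]. A call has exactly 8 rows; each row is the pose to reach, as a shift and turn from the pose commanded when the call began, along the tool's axes at that moment; what a row does not reach only later rows make up. A row lasts 1/10 s, in which the tool goes at most 50 mm and 8.59 degrees, less where a joint would pass 70% of its speed; a pose out of reach is approached as far as the arm can. A call with a gripper value outside its range is refused whole. The fingers move at their own pace and stop on an object; "force" is the grip in N (left out, the last holds). Time passes only in rows, so rows that repeat a pose let the fingers close, or fill a call up. It gives the time, the measured TCP pose, the force, the opening and the grip force at its end, in the units of the state.
- r.get_obs(): the state, without advancing time (a new reading comes with each control period).
- r.grab_frame(name): name is "scene" or "top" or "wrist"; returns the picture (400x640x3 uint8, red, green, blue); there is no depth.
- r.calibration(name): a dict with "fx", "fy", "cx", "cy" (pixels), "rvec" (rotation vector, rad) and "tvec" (3), from world to camera coordinates, as OpenCV has them. Camera axes: x right, y down, z forward; pixel columns grow to the right and rows downward; lengths in m; the calibration is good to about 2 mm. A picture is of the moment at which its call begins: read the wrist's pose just before it. calibration takes no time and is no camera call; for the wrist camera it gives the pose at the moment of the call.
- r.hand_in(): hands the job in; it is judged then, once.
The state is a dict: "clock": time; "joints": joint angles; "qvel": joint speeds; "tau": joint torques, N m; "tcp_pos": TCP position; "orientation": TCP orientation; "contact_force": force on the tool from outside, world axes, zero at the start; "moment": the same for the moment, N m; "grip_width": finger opening in m; "gripper_force": force on a finger pad.
Only numpy, scipy, OpenCV 4.12 (cv2) and the standard library are available. Lean on these libraries where they do the work, as an engineer would, in place of code of your own. Each camera call takes 0.05 s, during which the arm holds its last target. There are 200 camera calls.

### The job

Stand the red-lidded jar on the preparation board, in the green V-shaped rest, and close the clamp on it by turning the black knob clockwise until the jar is held snug against the rest with a squeeze of about 10 N, never more than 20 N. Work the clamp by its knob only, do not shove its grey carriage, let go of everything, and leave the other things on the counter where they stand.

Things in the scene. Friction and masses are not known exactly. Their poses are not given: they have to be found in the camera images.
- board: Fixed wooden preparation board, 170 mm (its x) by 320 mm (its y), 20 mm thick; origin at the centre of its underside, top face at z = 20 mm. It stands turned a little on the counter and cannot be pushed away. Along its y: the V rest at the +y end, the knob-driven clamp carriage at the -y end; the bare wood between is where the jar stands.
- rest: Green V-shaped rest fixed to the board (its frame is the board's). The V opens towards the board's -y, each face leaning 25 degrees; its faces stand 20 to 60 mm above the counter and lie within 55 mm of the board's centre line.
- seat (a point): Point on the board's top face where the centre of the jar's foot is when the jar touches both faces of the V rest (board x = 0, y = +84 mm). A jar set down a little short (towards the board's -y) is pushed home by the clamp, sliding on the wood at 1 to 4 N. Lower it some 5 mm short: closer, its foot can land on the rest's edges.
- knob_grip (a point): Point on the vertical axis of the black round knurled knob, 82 mm above the counter, a good height to grip. The knob is 46 mm in diameter, its sides stand 60 to 94 mm above the counter; under it a thin neck down to the grey carriage, whose top is at 50 mm. It rides on the carriage: a hand turning it must move along. Starts 70 to 75 mm on the -y side of the board's centre.
- knob (a joint): Turn of the knob in rad, clockwise from above positive, 0 to 4.6, starts between 0 and 0.3. Turning takes a steady 0.33 N m of friction plus 0.015 N m for every newton with which the clamp presses. Feel this while turning or right after a slow turn; at rest friction hides it. It stays where left, clamp closed. From the start to the pad's touch on a jar at its seat it turns 0.85 to 2.5 rad.
- carriage (a joint): Travel of the clamp carriage (with knob, rod and pad) along the board's +y, towards the jar, in m; always 0.015 m per rad of the knob. Its jaw pad is an upright plate with a rubber face, 62 mm wide, 24 to 60 mm above the counter. The pad is sprung: it begins to give at 4 N and takes 2.5 N more per mm, bottoming after 10 mm.
- housing (a point): Centre of the top face of the carriage's grey housing under the knob, 76 x 66 mm, 26 to 50 mm above the counter. It slides as the knob turns; a push along the slide helps to drive it (23 N alone moves it). A steel rod in front (+y) carries the jaw pad; how far it sticks out was set by hand and is not measured: the pad's face is 95 to 113 mm in front of the knob's axis.
- jar_red: Loose glass jar with a red metal lid, filled, 0.25 to 0.5 kg: a plain upright cylinder 56 mm in diameter and 95 mm high, lid included (the lid is the top 19 mm). Origin at the centre of its underside. Stands on the counter to the robot's left, in one of two places.
- jar_blue: The same jar with a blue lid and green glass, in the other of the two places, at least 90 mm from the red one between centres. Leave it alone.
- mug: Blue mug, 80 mm wide, 90 mm high, origin under its centre. Leave it alone.
- bowl: Yellow bowl, 130 mm wide, 50 mm high, origin under its centre. Leave it alone.
- oil: Green glass bottle, 60 mm wide, 200 mm high, origin under its centre. Leave it alone.
- spice: Small amber spice jar with white cap, 44 mm wide, 90 mm high, origin under its centre. Leave it alone.
- spoon: Wooden spoon, 200 mm long, lying on the counter. Leave it alone.
- mill: Dark wooden pepper mill, 52 mm wide, 120 mm high, origin under its centre. Leave it alone.
Things that resemble listed ones, but are neither listed nor needed, are in the scene too. What is shaped like the jar_red but pink or yellow is not meant.

How it is judged:
On the way, in this order (a step that is already met when the one before it is completed fails the run):
1. the red-lidded jar stands on the board before the V rest, let go, not yet clamped (angle between jar_red's own z axis and vertical below 0.1 rad and z of jar_red in the frame of board between 0.014 and 0.026 m and horizontal distance between jar_red and seat below 0.016 m and contact force between the fingers and jar_red below 0.1 N and contact force between rest and jar_red below 4 N), for 0.2 s.
2. the jar is squeezed against the V rest (angle between jar_red's own z axis and vertical below 0.1 rad and z of jar_red in the frame of board between 0.014 and 0.026 m and contact force between rest and jar_red above 5 N and horizontal distance between jar_red and seat below 0.006 m), for 0.2 s.
At the end, for the whole second after the job is handed in: The red-lidded jar stands upright (within 0.1 rad) on the board, within 6 mm of its seat in the V rest, at rest, and the closed clamp presses it against the rest with 5 to 15 N, knob still (all of step 2 and contact force between rest and jar_red below 15 N and linear speed of jar_red below 0.01 m/s and velocity of joint knob below 0.05 rad/s); the robot touches nothing.
It fails at once if the jar is squeezed against the rest with more than 20 N (contact force between rest and jar_red above 20 N).
It fails at once if the robot shoves the grey carriage (more than 8 N on it) (contact force between any of the fingers, the arm and carriage_c0 above 8 N).
It fails at once if another thing on the counter is moved by more than 30 mm (distance of any of jar_blue, mug, bowl, oil, spice, spoon, mill from where it was at the start of the episode above 0.03 m).
It also fails if it takes over 72 s, if anything falls off the work surface, if the arm or the gripper's body presses on something with over 40 N, if the wrist force passes 120 N, or if a joint passes its speed limit or range.

## Working session

There is one attempt and no reset: what is moved stays moved. The work goes in short steps, Python scripts to look and compute and a tool call to move; the robot and the scene stay as the last step left them, time stands still between calls to the robot, and variables do not carry over. Pictures are saved under pics/ and viewed, at most 10 in all, crops included, and the job is handed in when it is done.

Besides the shell and the picture viewer there is one more tool, called after "Call:" in YAML: its name, and indented under it one key for each argument. carry_out: Moves the arm, as the interface text tells. Its arguments: {"type":"object","properties":{"moves":{"type":"array","items":{"type":"array","items":{"type":"number"}}},"force":{"type":"number"}},"required":["moves"]}

```bash
ls; mkdir -p pics; python3 - <<'E'
from bench import r
import cv2
o=r.get_obs(); print({k:o[k] for k in ("clock","tcp_pos","orientation","contact_force","grip_width")})
for n in("scene","top"):
    cv2.imwrite(f"pics/{n}0.png",r.grab_frame(n)[:,:,::-1]); print(n,r.calibration(n))
E
```

```text
pics
{'clock': 0.0, 'tcp_pos': array([ 0.1517311 , -0.65743425,  0.40373051]), 'orientation': array([-3.11961746e+00, -3.55363033e-01,  5.18630864e-04]), 'contact_force': array([ 0.22817894, -0.17973856,  0.13219432]), 'grip_width': 0.0853228405417382}
scene {'fx': 433.77821806169277, 'fy': 433.77821806169277, 'cx': 323.08579567135837, 'cy': 192.54431376022532, 'rvec': array([ 1.49505664,  1.95995792, -0.9051279 ]), 'tvec': array([ 0.19051244, -0.31436541,  1.68304557])}
top {'fx': 419.6393808746731, 'fy': 419.6393808746731, 'cx': 319.55720792072475, 'cy': 195.67404819782158, 'rvec': array([ 2.14425483, -2.1849398 ,  0.10075823]), 'tvec': array([-0.02322718,  0.57641724,  1.1190417 ])}
```

View pics/top0.png

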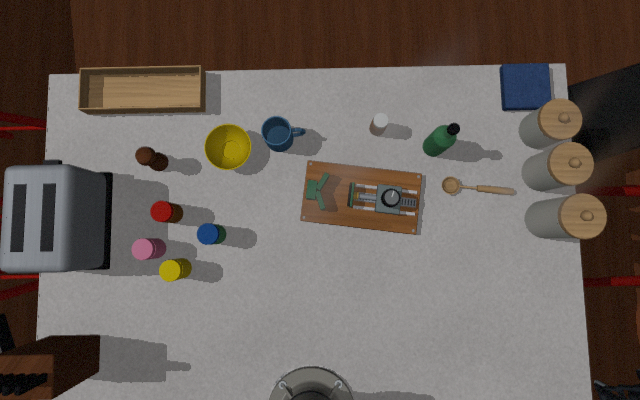

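View pics/scene0.png

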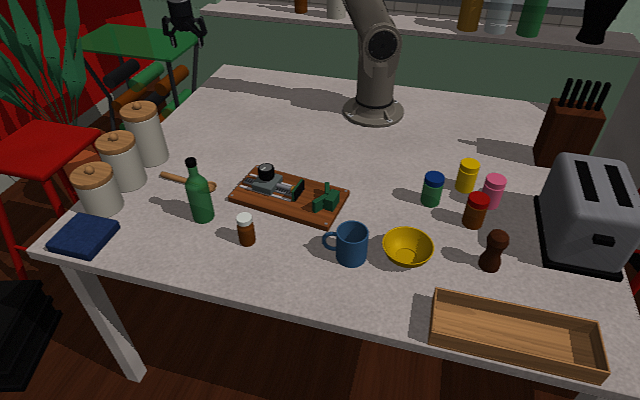

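The top view shows the board around (362,198), its rest on the left (318,187) and the knob at (391,198). The red lid is at (162,211), the blue lid at (210,233), and the pink and yellow decoys at (146,249) and (174,270). The scene view agrees with this.

```bash
cat > h.py <<'E'
import numpy as np, cv2
from scipy.spatial.transform import Rotation as R
def ray(c,u,v,z):
    M=cv2.Rodrigues(np.array(c["rvec"]))[0]; o=-M.T@c["tvec"]
    d=M.T@np.array([(u-c["cx"])/c["fx"],(v-c["cy"])/c["fy"],1]); return o+d*(z-o[2])/d[2]
def blob(m,roi=None):
    m=m.astype(np.uint8)
    if roi: k=np.zeros_like(m);k[roi[1]:roi[3],roi[0]:roi[2]]=1;m=m*k
    n,l,s,c=cv2.connectedComponentsWithStats(m); i=1+np.argmax(s[1:,4]); return c[i],s[i],(l==i)
def hsv(im): return cv2.cvtColor(im,cv2.COLOR_RGB2HSV)
def go(o,target,yaw):
    """target grasp point, yaw = world angle of tool y axis; prints shift in tool axes and roll"""
    T=R.from_rotvec(o["orientation"]); M=T.as_matrix()
    g=o["tcp_pos"]+M[:,2]*0.155
    cur=np.arctan2(M[1,1],M[0,1]); roll=-(yaw-cur); roll=(roll+np.pi/2)%np.pi-np.pi/2
    return M.T@(np.array(target)-g), roll
E
python3 - <<'E'
from h import *; from bench import r
im=cv2.imread("pics/top0.png")[:,:,::-1].copy(); H=hsv(im); c=r.calibration("top")
for n,roi in(("red",(145,195,175,225)),("blue",(190,218,225,250)),("pink",(128,235,160,262)),("yel",(155,255,190,285))):
    sat=(H[...,1]>110)&(H[...,2]>110)
    b=blob(sat,roi) if sat[roi[1]:roi[3],roi[0]:roi[2]].any() else blob(H[...,1]>80,roi)
    print(n,b[0],b[1],ray(c,*b[0],.095))
# board
m=(H[...,0]<16)&(H[...,1]>90)&(H[...,2]>50)
k=np.zeros(m.shape,bool);k[150:245,290:435]=1;m&=k
pts=np.argwhere(cv2.morphologyEx(m.astype(np.uint8),cv2.MORPH_OPEN,np.ones((3,3))))[:,::-1].astype(np.float32)
rc=cv2.boxPoints(cv2.minAreaRect(pts)); P=np.array([ray(c,*p,.02) for p in rc]); print(rc,P,P.mean(0))
for i in range(4): 
    d=P[(i+1)%4]-P[i]; print(np.linalg.norm(d),np.degrees(np.arctan2(d[1],d[0])))
print("knob",ray(c,391,198,.094)); print("mill",ray(c,146,156,.12),"rest",ray(c,318,187,.06))
cv2.imwrite("pics/crop.png",cv2.resize(im[140:260,290:440,::-1],None,fx=5,fy=5,interpolation=cv2.INTER_CUBIC))
o=r.get_obs();print(R.from_rotvec(o["orientation"]).as_matrix().round(3))
E
```

```text
red [160.16860465 210.82848837] [150 201  21  21 344] [0.53779378 0.37721018 0.095     ]
blue [206.62951807 233.59638554] [197 224  21  20 332] [0.47706757 0.2565192  0.095     ]
pink [149. 241.] [148 240   3   3   3] [0.46089749 0.40433271 0.095     ]
yel [169.17789757 270.29380054] [159 260  21  22 371] [0.38587822 0.35111418 0.095     ]
[[300.00635 220.28076]
 [307.265   159.79181]
 [422.64355 173.63724]
 [415.3849  234.12619]] [[ 0.51001579  0.02089339  0.02      ]
 [ 0.67789517 -0.00159945  0.02      ]
 [ 0.63260626 -0.32028492  0.02      ]
 [ 0.46639969 -0.29333579  0.02      ]] [ 0.57172923 -0.14858169  0.02      ]
0.16937950065643304 -7.63116657820431
0.32188742293876266 -98.0882373699799
0.1683771887444392 170.79007753771646
0.3172417741592717 82.09764047003745
knob [ 0.55967152 -0.21846052  0.094     ]
mill [0.67700572 0.40665434 0.12      ] rest [ 0.5960779 -0.0305766  0.06     ]
[[ 0.974  0.225 -0.   ]
 [ 0.225 -0.974  0.002]
 [-0.    -0.002 -1.   ]]
```

View pics/crop.png

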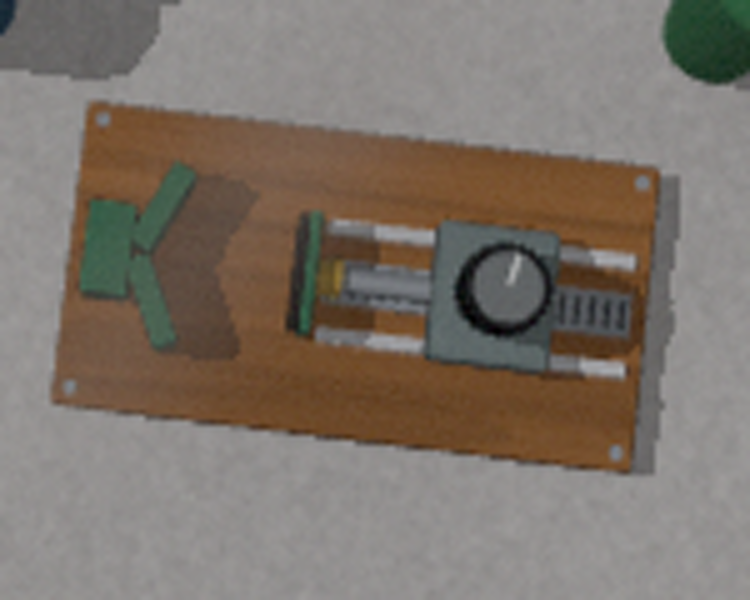

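Call:
carry_out:
  moves:
    - [0.045,-0.02,-0.01,-0.14,0.0854]
    - [0.09,-0.04,-0.02,-0.28,0.0854]
    - [0.135,-0.06,-0.03,-0.42,0.0854]
    - [0.18,-0.08,-0.03,-0.56,0.0854]
    - [0.225,-0.1,-0.03,-0.7,0.0854]
    - [0.27,-0.12,-0.03,-0.84,0.0854]
    - [0.315,-0.14,-0.03,-0.98,0.0854]
    - [0.36,-0.155,-0.03,-1.12,0.0854]

```text
clock: 0.9
tcp_pos: [0.469, -0.4238, 0.4346]
orientation: [-2.449, -1.967, 0.0]
contact_force: [0.8, -0.9, -0.3]
grip_width: 0.0855
gripper_force: 0.0
```

```bash
python3 - <<'E'
from h import *; from bench import r
o=r.get_obs();print(o["clock"],o["joints"].round(2),o["tcp_pos"].round(3))
print(R.from_rotvec(o["orientation"]).as_matrix().round(3)); print(go(o,(.538,.377,.25),np.radians(-8)))
E
```

```text
0.9 [ 0.88  0.4  -0.32  1.61  0.14  1.15  0.3 ] [ 0.469 -0.424  0.435]
[[ 0.216  0.976 -0.   ]
 [ 0.976 -0.216  0.   ]
 [ 0.    -0.001 -1.   ]]
(array([ 0.79677482, -0.10552125,  0.0298547 ]), np.float64(-0.07813027830928276))
```

Call:
carry_out:
  moves:
    - [0.05,0.01,0,-0.08,0.0854]
    - [0.1,0.02,0,-0.08,0.0854]
    - [0.15,0.02,0,-0.08,0.0854]
    - [0.2,0.02,0,-0.08,0.0854]
    - [0.25,0.02,0,-0.08,0.0854]
    - [0.3,0.01,0,-0.08,0.0854]
    - [0.35,0.0,0,-0.08,0.0854]
    - [0.4,0.0,0,-0.08,0.0854]

```text
clock: 1.7
tcp_pos: [0.5548, -0.0376, 0.4345]
orientation: [-2.376, -2.055, 0.002]
contact_force: [0.8, -0.5, -0.4]
grip_width: 0.085
gripper_force: 0.0
```

```bash
python3 - <<'E'
from h import *; from bench import r
o=r.get_obs();print(o["clock"],o["joints"].round(2),o["tcp_pos"].round(3))
print(go(o,(.538,.377,.20),np.radians(-8)))
E
```

```text
1.7 [ 0.37  0.3  -0.51  1.78  0.16  1.11 -0.34] [ 0.555 -0.038  0.434]
(array([ 0.40809046, -0.07606638,  0.07921014]), np.float64(-0.004641186420220489))
```

Call:
carry_out:
  moves:
    - [0.05,-0.01,0,0,0.0854]
    - [0.1,-0.02,0,0,0.0854]
    - [0.15,-0.03,0,0,0.0854]
    - [0.2,-0.04,0.0,0,0.0854]
    - [0.25,-0.05,0.02,0,0.0854]
    - [0.3,-0.06,0.03,0,0.0854]
    - [0.345,-0.07,0.04,0,0.0854]
    - [0.37,-0.076,0.04,0,0.0854]

```text
clock: 2.5
tcp_pos: [0.5321, 0.3408, 0.3928]
orientation: [-2.371, -2.058, 0.004]
contact_force: [-0.2, 0.4, -0.8]
grip_width: 0.0852
gripper_force: 0.0
```

```bash
python3 - <<'E'
from h import *; from bench import r
o=r.get_obs();print(o["clock"],o["joints"].round(2),o["tcp_pos"].round(3),o["qvel"].round(2))
c=r.calibration("wrist"); im=r.grab_frame("wrist"); cv2.imwrite("pics/w1.png",im[:,:,::-1])
H=hsv(im); m=((H[...,0]<6)|(H[...,0]>174))&(H[...,1]>180)&(H[...,2]>80)
b=blob(m);(x,y),rad=cv2.minEnclosingCircle(np.argwhere(b[2])[:,::-1].astype(np.float32)); print(b[0],b[1],x,y,rad)
P=ray(c,*b[0],.095);print(P,ray(c,x,y,.095)); print(go(o,(P[0],P[1],.078),np.radians(-8)))
E
```

```text
2.5 [-0.23  0.49 -0.61  1.64  0.3   1.11 -1.06] [0.532 0.341 0.393] [-0.52  0.24  0.02 -0.35  0.14  0.14 -0.48]Traceback (most recent call last):
  File "<stdin>", line 5, in <module>
  File "h.py", line 9, in blob
    n,l,s,c=cv2.connectedComponentsWithStats(m); i=1+np.argmax(s[1:,4]); return c[i],s[i],(l==i)
                                                     ~~~~~~~~~^^^^^^^^^
    return _wrapfunc(a, 'argmax', axis=axis, out=out, **kwds)
    return bound(*args, **kwds)
ValueError: attempt to get argmax of an empty sequence
```

View pics/w1.png

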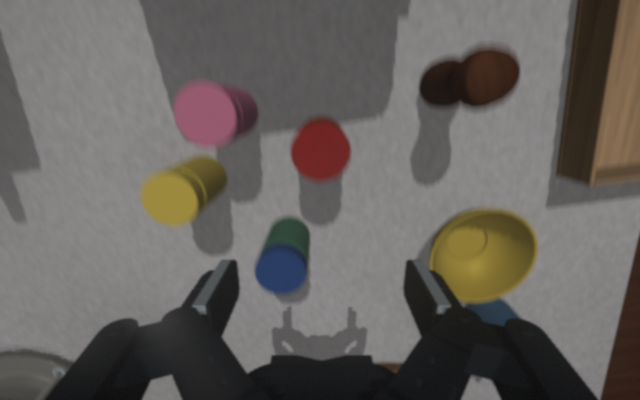

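The red lid is at (321,149), with pink at (208,113), blue at (282,268) and the mill at (487,76). There is free room for the fingers on both sides. I'll measure it with a looser mask.

```bash
cat > red.py <<'E'
from h import *; from bench import r
o=r.get_obs();c=r.calibration("wrist"); im=r.grab_frame("wrist")
H=hsv(im); m=((H[...,0]<6)|(H[...,0]>174))&(H[...,1]>160)&(H[...,2]>60)
b=blob(m);(x,y),rad=cv2.minEnclosingCircle(np.argwhere(b[2])[:,::-1].astype(np.float32)); print(H[149,321],b[0],b[1],x,y,rad)
E
python3 - <<'E'
from red import *
P=ray(c,*b[0],.095);print(o["tcp_pos"],P,ray(c,x,y,.095),ray(c,x+rad,y,.095)); print(go(o,(P[0],P[1],.078),np.radians(-8)))
E
```

```text
[  0 168 112] [323.92935002 160.52361728] [ 297  132   55   58 2477] 324.0 160.3482208251953 28.78587532043457
[0.53014119 0.34595108 0.39345761] [0.5360419  0.37814735 0.095     ] [0.53612828 0.37830085 0.095     ] [0.56252158 0.3747251  0.095     ]
(array([0.03138252, 0.00276715, 0.16058264]), np.float64(0.004440736199534001))
```

Call:
carry_out:
  moves:
    - [0.015,0.001,0.0,0,0.0854]
    - [0.03,0.003,0.02,0,0.0854]
    - [0.03,0.003,0.06,0,0.0854]
    - [0.03,0.003,0.1,0,0.0854]
    - [0.03,0.003,0.1,0,0.0854]
    - [0.03,0.003,0.1,0,0.0854]
    - [0.03,0.003,0.1,0,0.0854]
    - [0.03,0.003,0.1,0,0.0854]

```text
clock: 3.4
tcp_pos: [0.5417, 0.3673, 0.2973]
orientation: [2.376, 2.055, 0.006]
contact_force: [-1.0, 0.6, 0.4]
grip_width: 0.0855
gripper_force: 0.0
```

```bash
python3 - <<'E'
from red import *
P=ray(c,*b[0],.095);print(o["tcp_pos"],P,ray(c,x,y,.095)); print(go(o,(.536,.378,.078),np.radians(-8)))
E
```

```text
[ 10   7 105] [309.3977813  222.46335182] [ 269  180   82   83 5048] 309.5 220.97999572753906 41.347537994384766
[0.54171867 0.3672726  0.29729055] [0.53656192 0.37921814 0.095     ] [0.53678709 0.3802189  0.095     ]
(array([ 0.00919892, -0.00784549,  0.06429422]), np.float64(-0.0051518109706638615))
```

Call:
carry_out:
  moves:
    - [0.005,-0.004,0,0,0.0854]
    - [0.01,-0.008,0,0,0.0854]
    - [0.01,-0.008,0.02,0,0.0854]
    - [0.01,-0.008,0.04,0,0.0854]
    - [0.01,-0.008,0.06,0,0.0854]
    - [0.01,-0.008,0.072,0,0.0854]
    - [0.01,-0.008,0.072,0,0.0854]
    - [0.01,-0.008,0.072,0,0.0854]

```text
clock: 4.25
tcp_pos: [0.5344, 0.3784, 0.2232]
orientation: [-2.375, -2.056, -0.001]
contact_force: [0.3, -0.4, 0.0]
grip_width: 0.0856
gripper_force: 0.0
```

```bash
python3 - <<'E'
from h import *; from bench import r
o=r.get_obs();print(o["tcp_pos"],o["contact_force"],go(o,(.536,.378,.07),np.radians(-8)))
E
```

```text
[0.53441967 0.37843084 0.2232241 ] [ 0.26274644 -0.43851614  0.0087589 ] (array([-0.00028255,  0.00160035, -0.00177576]), np.float64(-0.00402336090620059))
```

Centred to within 2 mm; closing.

Call:
carry_out:
  moves:
    - [0,0.001,0,0,0.05]
    - [0,0.001,0,0,0.05]
    - [0,0.001,0,0,0.05]
    - [0,0.001,0,0,0.05]
    - [0,0.001,0,0,0.05]
    - [0,0.001,-0.02,0,0.05]
    - [0,0.001,-0.05,0,0.05]
    - [0,0.001,-0.1,0,0.05]
  force: 40

```text
clock: 5.05
tcp_pos: [0.5343, 0.3761, 0.3195]
orientation: [-2.375, -2.056, 0.014]
contact_force: [0.9, 0.8, -4.3]
grip_width: 0.0552
gripper_force: 44.0
```

```bash
python3 - <<'E'
from h import *; from bench import r
o=r.get_obs();print(o["tcp_pos"],o["contact_force"],go(o,(.5825,-.0714,.18),np.radians(-8)))
E
```

```text
[0.53428797 0.37610121 0.31946775] [ 0.90970977  0.7809584  -4.26664454] (array([-0.43506924,  0.11270981, -0.01342232]), np.float64(-0.004203610282816239))
```

Call:
carry_out:
  moves:
    - [0,0.01,-0.04,0,0.05]
    - [-0.04,0.025,-0.05,0,0.05]
    - [-0.085,0.045,-0.05,0,0.05]
    - [-0.13,0.06,-0.05,0,0.05]
    - [-0.175,0.075,-0.05,0,0.05]
    - [-0.22,0.085,-0.05,0,0.05]
    - [-0.26,0.095,-0.05,0,0.05]
    - [-0.29,0.1,-0.05,0,0.05]

```text
clock: 5.85
tcp_pos: [0.5925, 0.0723, 0.3715]
orientation: [2.379, 2.052, -0.005]
contact_force: [-0.4, 0.4, -4.7]
grip_width: 0.0547
gripper_force: 44.5
```

Call:
carry_out:
  moves:
    - [-0.03,0.005,0,0,0.05]
    - [-0.055,0.01,0,0,0.05]
    - [-0.075,0.01,0,0,0.05]
    - [-0.09,0.01,0,0,0.05]
    - [-0.095,0.01,0,0,0.05]
    - [-0.095,0.01,0,0,0.05]
    - [-0.095,0.01,0,0,0.05]
    - [-0.095,0.01,0,0,0.05]

```text
clock: 6.65
tcp_pos: [0.5891, -0.0175, 0.3728]
orientation: [-2.373, -2.058, -0.001]
contact_force: [0.1, -0.5, -4.5]
grip_width: 0.0552
gripper_force: 44.5
```

```bash
python3 - <<'E'
from h import *; from bench import r
o=r.get_obs();print(o["clock"],o["joints"].round(2),o["tcp_pos"],o["contact_force"],go(o,(.5825,-.0714,.18),np.radians(-8)))
c=r.calibration("wrist");im=r.grab_frame("wrist");cv2.imwrite("pics/w2.png",im[:,:,::-1])
H=hsv(im)
# green rest blob, red lid
m=(H[...,0]>55)&(H[...,0]<90)&(H[...,1]>70)
n,l,s,ce=cv2.connectedComponentsWithStats(m.astype(np.uint8))
for i in range(1,n):
    if s[i,4]>150: print(s[i],ce[i],ray(c,*ce[i],.06))
E
```

```text
6.65 [ 0.35  0.42 -0.55  1.77  0.25  1.02 -0.44] [ 0.58909209 -0.01748538  0.37279699] [ 0.07166538 -0.47539034 -4.54213497] (array([-0.05446066,  0.0010684 ,  0.03775325]), np.float64(-0.002176966040909001))
[ 296  167   72   54 1300] [326.24076923 184.37076923] [ 0.59494576 -0.01346437  0.06      ]
[275 197  20  25 155] [282.26451613 210.27096774] [ 0.54620718 -0.0345199   0.06      ]
[ 421  362   41   38 1188] [437.93350168 382.70707071] [ 0.70254541 -0.29935749  0.06      ]
```

View pics/w2.png

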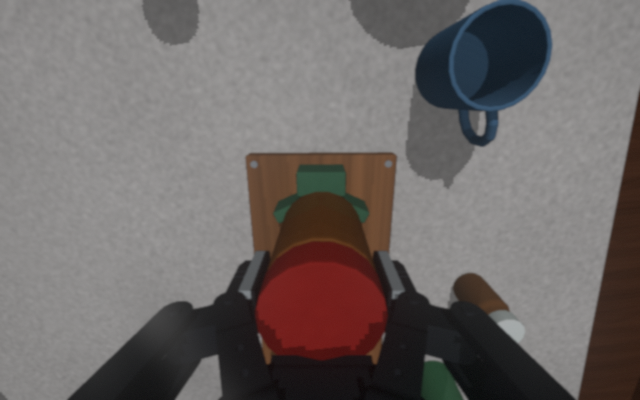

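The picture shows the jar upright in the fingers, the rest straight ahead at (322,190), and the board's +y corners at (248,154) and (396,154). I'll check the seat from those corners.

```bash
python3 - <<'E'
from h import *; from bench import r
c=r.calibration("wrist");o=r.get_obs()
A=ray(c,247.5,154,.02);B=ray(c,396.5,154,.02);print(A,B,np.linalg.norm(A-B))
u=(B-A)/np.linalg.norm(B-A);yb=np.array([-u[1],u[0],0]);print(np.degrees(np.arctan2(u[1],u[0])))
S=(A+B)/2-.076*yb;print("seat",S, "rest block",(ray(c,298,180,.06)+ray(c,346,180,.06))/2)
zb=.095+o["tcp_pos"][2]-.155-.07  # lid height
for t in (S-.006*yb,):print(t,go(o,(t[0],t[1],.095),np.arctan2(u[1],u[0])))
g=o["tcp_pos"];print("lid",ray(c,321,305,zb),g)
E
```

```text
[0.51268616 0.02187707 0.02      ] [ 0.67569649 -0.00146261  0.02      ] 0.16467273627872686
-8.148181272688428
seat [ 0.58341956 -0.06502554  0.02      ] rest block [ 0.59138425 -0.00862614  0.06      ]
[ 0.58256916 -0.07096497  0.02      ] (array([-0.05387207,  0.00104686,  0.12275142]), np.float64(0.00020991174938944646))
lid [ 0.58980104 -0.01275844  0.24278611] [ 0.58910681 -0.01766125  0.37278611]
```

Call:
carry_out:
  moves:
    - [-0.03,0.001,0.0,0,0.05]
    - [-0.055,0.001,0.0,0,0.05]
    - [-0.056,0.001,0.03,0,0.05]
    - [-0.056,0.001,0.06,0,0.05]
    - [-0.056,0.001,0.09,0,0.05]
    - [-0.056,0.001,0.11,0,0.05]
    - [-0.056,0.001,0.11,0,0.05]
    - [-0.056,0.001,0.11,0,0.05]

```text
clock: 7.5
tcp_pos: [0.5824, -0.0739, 0.2631]
orientation: [-2.374, -2.057, -0.001]
contact_force: [0.7, -0.9, -4.1]
grip_width: 0.055
gripper_force: 44.2
```

```bash
python3 - <<'E'
from h import *; from bench import r
o=r.get_obs();print(o["clock"],o["tcp_pos"],o["contact_force"],go(o,(.5823,-.0729,.088),np.radians(-8.1)))
c=r.calibration("scene");im=r.grab_frame("scene")[120:260,200:400]
cv2.imwrite("pics/s2.png",cv2.resize(im[:,:,::-1],None,fx=4,fy=4,interpolation=cv2.INTER_CUBIC))
E
```

```text
7.5 [ 0.58243291 -0.07394835  0.26312235] [ 0.73697374 -0.86729179 -4.1492625 ] (array([ 0.00093323, -0.0003109 ,  0.02012278]), np.float64(-0.0017279889966363982))
```

View pics/s2.png

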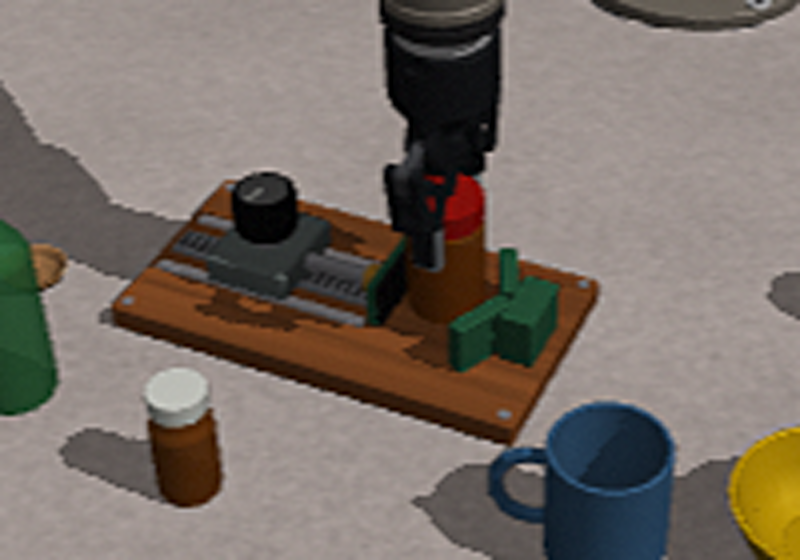

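The jar is upright and hangs over the bare wood between the pad at (388,280) and the rest at (500,320). Lowering it.

Call:
carry_out:
  moves:
    - [0.001,0,0.008,0,0.05]
    - [0.001,0,0.014,0,0.05]
    - [0.001,0,0.017,0,0.05]
    - [0.001,0,0.019,0,0.05]
    - [0.001,0,0.02,0,0.05]
    - [0.001,0,0.021,0,0.05]
    - [0.001,0,0.021,0,0.05]
    - [0.001,0,0.021,0,0.05]

```text
clock: 8.35
tcp_pos: [0.5821, -0.0735, 0.2438]
orientation: [2.375, 2.055, -0.002]
contact_force: [-7.2, -0.4, 16.0]
grip_width: 0.0554
gripper_force: 46.2
```

Call:
carry_out:
  moves:
    - [0,0,-0.0015,0,0.05]
    - [0,0,-0.0015,0,0.0854]
    - [0,0,-0.0015,0,0.0854]
    - [0,0,-0.0015,0,0.0854]
    - [0,0,-0.0015,0,0.0854]
    - [0,0,-0.0015,0,0.0854]
    - [0,0,-0.0015,0,0.0854]
    - [0,0,-0.0015,0,0.0854]

```text
clock: 9.15
tcp_pos: [0.5822, -0.0736, 0.2432]
orientation: [-2.376, -2.056, -0.0]
contact_force: [0.5, 0.1, 1.2]
grip_width: 0.0854
gripper_force: 0.0
```

Call:
carry_out:
  moves:
    - [0,0,-0.02,0,0.0854]
    - [0,0,-0.05,0,0.0854]
    - [0,0,-0.09,0,0.0854]
    - [-0.02,0,-0.11,0,0.0854]
    - [-0.05,0,-0.11,0,0.0854]
    - [-0.07,0,-0.11,0,0.0854]
    - [-0.08,0,-0.11,0,0.0854]
    - [-0.08,0,-0.11,0,0.0854]

```text
clock: 9.95
tcp_pos: [0.5703, -0.1542, 0.3529]
orientation: [-2.378, -2.053, 0.001]
contact_force: [-0.3, 0.1, -0.3]
grip_width: 0.0854
gripper_force: 0.0
```

```bash
python3 - <<'E'
from red import *
P=ray(c,*b[0],.115);print("lid wrist",P,ray(c,x,y,.115)); cv2.imwrite("pics/w3.png",im[:,:,::-1])
ct=r.calibration("top");it=r.grab_frame("top");H=hsv(it);m=((H[...,0]<6)|(H[...,0]>174))&(H[...,1]>160)&(H[...,2]>60)
try:
    q=blob(m,(290,150,400,250));print("lid top",q[0],q[1],ray(ct,*q[0],.115))
except Exception as e: print(e)
print(o["clock"],o["joints"].round(2),o["tcp_pos"],go(o,(.5597,-.2195,.15),np.radians(-8.1)))
E
```

```text
[  3 154  43] [321.51549964 104.73267688] [ 281   62   82   87 5484] 322.1673583984375 104.82952117919922 43.22494888305664
lid wrist [ 0.58240596 -0.07400389  0.115     ] [ 0.58283104 -0.07412931  0.115     ]
lid top [341.42857143 195.57142857] [340 194   4   4   7] [ 0.56628511 -0.09008564  0.115     ]
9.95 [ 0.55  0.44 -0.51  1.79  0.26  0.98 -0.21] [ 0.57031954 -0.15422111  0.35294732] (array([-0.06603609, -0.00087483,  0.0479783 ]), np.float64(-0.005228325926069921))
```

View pics/w3.png

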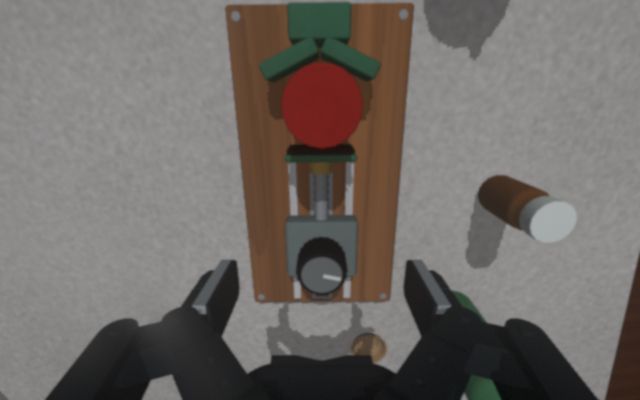

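The jar stands upright on the board before the rest, with its lid at (322,105), 9 mm short of the seat. The knob's top is centred near (322,274).

```bash
python3 - <<'E'
from h import *; from bench import r
c=r.calibration("wrist");o=r.get_obs();im=cv2.imread("pics/w3.png")[:,:,::-1].copy();H=hsv(im)
K=ray(c,322,274,.094);print(K,[ray(c,u,274,.094).round(4) for u in (299,345)])
e=np.array([.1413,.99]);n=np.array([.99,-.1413]);S=np.array([.5834,-.0650])
print("board coords x,y",(K[:2]-S)@n,(K[:2]-S)@e+.084,"pad top",(ray(c,321,147,.06)[:2]-S)@e+.084)
print(go(o,(K[0],K[1],.14),np.radians(82)))
print(go(o,(K[0],K[1],.14),np.radians(-8)))
E
```

```text
[ 0.56243411 -0.21530104  0.094     ] [array([ 0.5418, -0.2123,  0.094 ]), array([ 0.583 , -0.2183,  0.094 ])]
board coords x,y 0.0004813051062825636 -0.0677605119103017 pad top 0.04140823526440779
(array([-0.0643847 ,  0.00082236,  0.05797873]), np.float64(1.5674269016933544))
(array([-0.0643847 ,  0.00082236,  0.05797873]), np.float64(-0.003369425101542145))
```

Call:
carry_out:
  moves:
    - [-0.02,0,0,-0.13,0.0854]
    - [-0.04,0,0,-0.26,0.0854]
    - [-0.055,0,0.0,-0.39,0.0854]
    - [-0.067,0,0.02,-0.5,0.0854]
    - [-0.067,0,0.05,-0.5,0.0854]
    - [-0.067,0,0.06,-0.5,0.0854]
    - [-0.067,0,0.06,-0.5,0.0854]
    - [-0.067,0,0.06,-0.5,0.0854]

```text
clock: 10.85
tcp_pos: [0.5618, -0.2179, 0.2941]
orientation: [1.791, 2.581, 0.001]
contact_force: [0.5, 0.4, 0.4]
grip_width: 0.0852
gripper_force: 0.0
```

```bash
python3 - <<'E'
from h import *; from bench import r
o=r.get_obs();print(o["clock"],o["joints"].round(2),o["tcp_pos"],o["contact_force"],o["moment"],go(o,(.5615,-.2185,.082),np.radians(-8.1+28.6)))
c=r.calibration("wrist");im=r.grab_frame("wrist");cv2.imwrite("pics/w4.png",im[:,:,::-1])
E
```

```text
10.85 [ 0.69  0.55 -0.57  1.8   0.37  0.9   0.31] [ 0.56183403 -0.21789806  0.29406263] [0.49926672 0.43212629 0.36809816] [-0.03261446 -0.08261833 -0.01929351] (array([-0.00044108, -0.00075148,  0.05706196]), np.float64(-0.00026675430816869294))
```

View pics/w4.png

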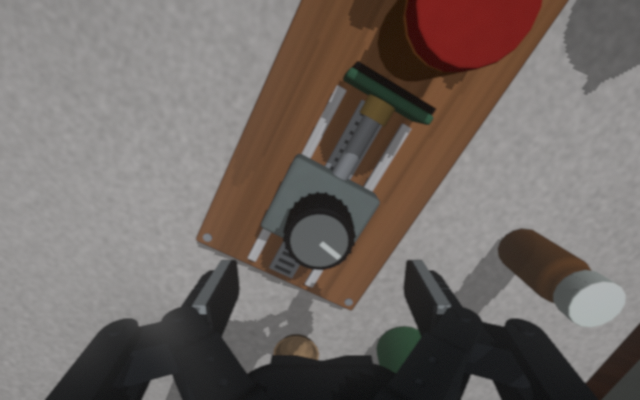

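The knob's top disc is centred at (319,240), midway between the fingers.

```bash
python3 - <<'E'
from h import *; from bench import r
c=r.calibration("wrist");o=r.get_obs();im=cv2.imread("pics/w4.png")[:,:,::-1].copy()
K=ray(c,319.5,239,.094);print(K,np.linalg.norm(ray(c,286,240,.094)-ray(c,354,240,.094)))
print(go(o,(K[0],K[1],.082),np.radians(-8.1+28.6)))
e=np.array([.1413,.99]);S=np.array([.5834,-.0650]);print((K[:2]-S)@e+.084)
for p in((391,92),):print("pad face y",(ray(c,*p,.06)[:2]-S)@e+.084)
E
```

```text
[ 0.56121936 -0.218819    0.094     ] 0.043816629785813105
(array([-0.00020966, -0.00128993,  0.05751691]), np.float64(-0.0004744717566367296))
-0.07141493425952326
pad face y 0.029494263890860857
```

Call:
carry_out:
  moves:
    - [0,-0.001,0.02,0,0.0854]
    - [0,-0.001,0.04,0,0.0854]
    - [0,-0.001,0.055,0,0.0854]
    - [0,-0.001,0.057,0,0.0854]
    - [0,-0.001,0.057,0,0.07]
    - [0,-0.001,0.057,0,0.055]
    - [0,-0.001,0.057,0,0.055]
    - [0,-0.001,0.057,0,0.055]
  force: 60

```text
clock: 11.7
tcp_pos: [0.5604, -0.2195, 0.2369]
orientation: [1.792, 2.579, 0.0]
contact_force: [0.2, 0.3, 0.3]
grip_width: 0.0555
gripper_force: 0.0
```

Call:
carry_out:
  moves:
    - [0,0,0,0,0.04]
    - [0,0,0,0,0.04]
    - [0,0,0,0,0.04]
    - [0,0,0,0,0.04]
    - [0,0,0,0,0.04]
    - [0,0,0,0,0.04]
    - [0,0,0,0,0.04]
    - [0,0,0,0,0.04]
  force: 60

```text
clock: 12.5
tcp_pos: [0.5608, -0.2193, 0.2372]
orientation: [1.792, 2.578, 0.001]
contact_force: [-0.9, 0.8, 6.5]
grip_width: 0.0449
gripper_force: 60.7
```

```bash
cat > st.py <<'E'
from h import *; from bench import r
# board axes; reports roll since yaw -8.1+28.6, torque about tool axis at TCP, board-frame force, next step tool dirs
o=r.get_obs();M=R.from_rotvec(o["orientation"]).as_matrix()
e=np.array([.1413,.99,0]);n=np.array([.99,-.1413,0]);S=np.array([.5834,-.0650,0])
yaw=np.degrees(np.arctan2(M[1,1],M[0,1])); d=o["tcp_pos"]-S
print("t",o["clock"],"j7 %.2f"%o["joints"][6],"roll %.3f"%np.radians(20.5-yaw),"board x %.4f y %.4f z %.4f"%(d@n,d@e+.084,d[2]),"F n %.1f e %.1f z %.1f"%(o["contact_force"]@n,o["contact_force"]@e,o["contact_force"][2]),"M",o["moment"].round(3),"tau7 %.3f"%o["tau"][6],"grip",o["grip_width"],o["gripper_force"],"e in tool",(M.T@e).round(3))
E
python3 st.py
```

```text
t 12.5 j7 0.27 roll 0.002 board x -0.0006 y -0.0720 z 0.2372 F n -1.0 e 0.7 z 6.5 M [ 0.164  0.063 -0.001] tau7 0.022 grip 0.0449322682920678 60.679728984832764 e in tool [ 0.879  0.478 -0.   ]
```

Call:
carry_out:
  moves:
    - [0.0008,0.0004,0,0.06,0.04]
    - [0.0016,0.0009,0,0.12,0.04]
    - [0.0024,0.0013,0,0.18,0.04]
    - [0.0032,0.0017,0,0.24,0.04]
    - [0.004,0.0022,0,0.3,0.04]
    - [0.0047,0.0026,0,0.36,0.04]
    - [0.0055,0.003,0,0.42,0.04]
    - [0.0063,0.0034,0,0.48,0.04]

```text
clock: 13.3
tcp_pos: [0.5616, -0.2122, 0.2372]
orientation: [2.355, 2.077, 0.001]
contact_force: [-1.1, 0.5, 7.5]
grip_width: 0.0445
gripper_force: 60.5
```

```bash
python3 st.py
```

```text
t 13.3 j7 -0.15 roll 0.483 board x -0.0008 y -0.0648 z 0.2372 F n -1.2 e 0.4 z 7.5 M [0.014 0.166 0.392] tau7 0.337 grip 0.04445345417576345 60.463802218437195 e in tool [ 1.     0.016 -0.   ]
```

Call:
carry_out:
  moves:
    - [0.0006,0,0,0.04,0.04]
    - [0.0012,0,0,0.08,0.04]
    - [0.0018,0,0,0.12,0.04]
    - [0.0024,0,0,0.16,0.04]
    - [0.003,0,0,0.2,0.04]
    - [0.0036,0,0,0.24,0.04]
    - [0.0042,0,0,0.28,0.04]
    - [0.0048,0,0,0.32,0.04]

```text
clock: 14.1
tcp_pos: [0.5621, -0.2074, 0.2372]
orientation: [2.655, 1.677, 0.001]
contact_force: [-1.3, 0.5, 5.9]
grip_width: 0.0443
gripper_force: 60.4
```

```bash
cat >>st.py <<'E'
import sys
ct=r.calibration("top");it=r.grab_frame("top");H=hsv(it)
E
python3 st.py
```

```text
t 14.1 j7 -0.43 roll 0.802 board x -0.0010 y -0.0600 z 0.2372 F n -1.4 e 0.3 z 5.9 M [0.088 0.253 0.397] tau7 0.066 grip 0.044346755991465 60.3719437122345 e in tool [ 0.955 -0.298 -0.   ]
```

Call:
carry_out:
  moves:
    - [0.0003,-0.0001,0,0.02,0.04]
    - [0.0006,-0.0002,0,0.04,0.04]
    - [0.0009,-0.0003,0,0.06,0.04]
    - [0.0012,-0.0004,0,0.08,0.04]
    - [0.0014,-0.0005,0,0.1,0.04]
    - [0.0017,-0.0005,0,0.12,0.04]
    - [0.002,-0.0006,0,0.14,0.04]
    - [0.0023,-0.0007,0,0.16,0.04]

```text
clock: 14.95
tcp_pos: [0.5624, -0.205, 0.2372]
orientation: [2.78, 1.46, 0.001]
contact_force: [-2.2, 0.6, 7.0]
grip_width: 0.045
gripper_force: 60.6
```

```bash
sed -i '/^import sys/,$d' st.py; python3 st.py; python3 - <<'E'
from red import *
P=ray(c,*b[0],.115);print("lid wrist",P,ray(c,x,y,.115)); cv2.imwrite("pics/w5.png",im[:,:,::-1])
E
```

```text
t 14.95 j7 -0.56 roll 0.961 board x -0.0010 y -0.0576 z 0.2372 F n -2.3 e 0.3 z 7.0 M [0.092 0.318 0.415] tau7 -0.160 grip 0.04499856812995096 60.5525404214859 e in tool [ 0.895 -0.445 -0.   ]
[ 11 106  84] [112.76624311  27.20654519] [  15    0  178   67 8342] 103.5 22.16666603088379 91.23392486572266
lid wrist [ 0.57428455 -0.08812651  0.115     ] [ 0.57312297 -0.08586474  0.115     ]
```

View pics/w5.png

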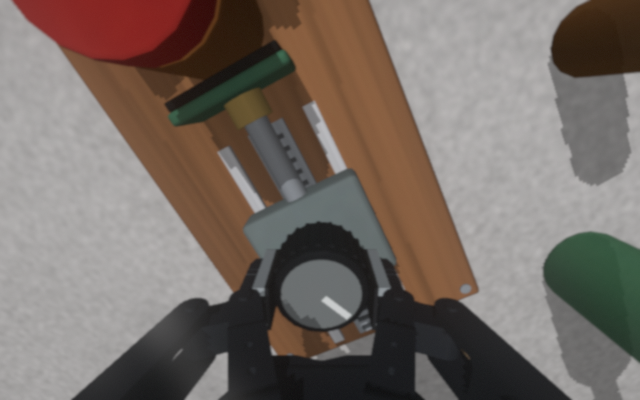

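The pad's dark face, centred near (228,76), is almost at the jar, and the knob is well held. I'll estimate the remaining gap.

```bash
python3 - <<'E'
from h import *; from bench import r
c=r.calibration("wrist")
e=np.array([.1413,.99,0]);n=np.array([.99,-.1413,0]);S=np.array([.5834,-.0650,0])
for p,z in(((166,107),.06),((277,44),.06),((220,73),.06),((322,292),.094)):
    d=ray(c,*p,z)-S;print(p,(d@n).round(4),(d@e+.084).round(4))
# lid edge nearest to the pad: expected pixels for jar at 9 mm short / at seat
M=cv2.Rodrigues(np.array(c["rvec"]))[0]
for y in (.075,.080,.084):
    for z in(.096,.115):
        P=S+e*(y-.028-.084)+np.array([0,0,z]);q=M@P+c["tvec"];print(y,z,q[0]/q[2]*c["fx"]+c["cx"],q[1]/q[2]*c["fy"]+c["cy"])
E
```

```text
(166, 107) -0.0304 0.0478
(277, 44) 0.03 0.0475
(220, 73) 0.0007 0.0489
(322, 292) 0.0005 -0.0566
0.075 0.096 187.14502357433744 69.9501962208669
0.075 0.115 158.16870174585702 63.31327998959134
0.08 0.096 178.6035042188786 55.586365850616005
0.08 0.115 147.21754244536118 45.65698075052896
0.084 0.096 171.58627823771317 43.78586063970539
0.084 0.115 138.16781973458157 31.0663234668896
```

Call:
carry_out:
  moves:
    - [0.0005,-0.0003,0,0.04,0.04]
    - [0.0011,-0.0005,0,0.08,0.04]
    - [0.0016,-0.0008,0,0.12,0.04]
    - [0.0021,-0.0011,0,0.16,0.04]
    - [0.0027,-0.0013,0,0.2,0.04]
    - [0.0032,-0.0016,0,0.24,0.04]
    - [0.0038,-0.0018,0,0.28,0.04]
    - [0.0043,-0.0021,0,0.32,0.04]

```text
clock: 15.8
tcp_pos: [0.563, -0.2002, 0.2372]
orientation: [2.978, 0.998, 0.001]
contact_force: [-2.5, 1.4, 7.7]
grip_width: 0.0441
gripper_force: 60.5
```

```bash
python3 st.py
```

```text
t 15.8 j7 -0.84 roll 1.282 board x -0.0011 y -0.0527 z 0.2372 F n -2.7 e 1.0 z 7.7 M [0.156 0.411 0.426] tau7 0.029 grip 0.04408314768906116 60.512226819992065 e in tool [ 0.709 -0.705 -0.   ]
```

Call:
carry_out:
  moves:
    - [0.0002,-0.0002,0,0.02,0.04]
    - [0.0004,-0.0004,0,0.04,0.04]
    - [0.0006,-0.0006,0,0.06,0.04]
    - [0.0009,-0.0009,0,0.08,0.04]
    - [0.0011,-0.0011,0,0.1,0.04]
    - [0.0013,-0.0013,0,0.12,0.04]
    - [0.0015,-0.0015,0,0.14,0.04]
    - [0.0017,-0.0017,0,0.16,0.04]

```text
clock: 16.6
tcp_pos: [0.5633, -0.1978, 0.2372]
orientation: [3.048, 0.758, 0.001]
contact_force: [-1.7, 0.6, 7.1]
grip_width: 0.0444
gripper_force: 60.6
```

```bash
python3 st.py
```

```text
t 16.6 j7 -0.98 roll 1.441 board x -0.0011 y -0.0503 z 0.2372 F n -1.8 e 0.3 z 7.1 M [0.145 0.486 0.444] tau7 -0.278 grip 0.044380480161983 60.64727962017059 e in tool [ 0.589 -0.808 -0.   ]
```

Call:
carry_out:
  moves:
    - [0.0001,-0.0001,0,0.01,0.04]
    - [0.0002,-0.0002,0,0.02,0.04]
    - [0.0003,-0.0004,0,0.03,0.04]
    - [0.0004,-0.0005,0,0.04,0.04]
    - [0.0004,-0.0006,0,0.05,0.04]
    - [0.0005,-0.0007,0,0.06,0.04]
    - [0.0006,-0.0008,0,0.07,0.04]
    - [0.0007,-0.001,0,0.08,0.04]

```text
clock: 17.4
tcp_pos: [0.5635, -0.1966, 0.2372]
orientation: [3.076, 0.637, 0.001]
contact_force: [-2.4, 0.1, 7.9]
grip_width: 0.0446
gripper_force: 60.7
```

```bash
python3 st.py
```

```text
t 17.4 j7 -1.04 roll 1.520 board x -0.0011 y -0.0491 z 0.2372 F n -2.4 e -0.2 z 7.9 M [0.184 0.498 0.534] tau7 -0.425 grip 0.044589365892595885 60.659884214401245 e in tool [ 0.523 -0.853 -0.   ]
```

Call:
carry_out:
  moves:
    - [0,0,0,0.004,0.04]
    - [0.0001,-0.0001,0,0.008,0.04]
    - [0.0001,-0.0001,0,0.012,0.04]
    - [0.0001,-0.0002,0,0.016,0.04]
    - [0.0002,-0.0003,0,0.02,0.04]
    - [0.0002,-0.0003,0,0.024,0.04]
    - [0.0002,-0.0004,0,0.027,0.04]
    - [0.0002,-0.0004,0,0.03,0.04]

```text
clock: 18.2
tcp_pos: [0.5635, -0.1961, 0.2372]
orientation: [3.085, 0.591, 0.001]
contact_force: [-2.2, 1.1, 7.1]
grip_width: 0.0444
gripper_force: 60.7
```

```bash
python3 st.py
```

```text
t 18.2 j7 -1.07 roll 1.550 board x -0.0012 y -0.0486 z 0.2372 F n -2.4 e 0.8 z 7.1 M [0.141 0.448 0.533] tau7 -0.527 grip 0.0443719830625665 60.66686689853668 e in tool [ 0.497 -0.868 -0.   ]
```

Call:
carry_out:
  moves:
    - [0,0,0,0.005,0.04]
    - [0.0001,-0.0001,0,0.01,0.04]
    - [0.0001,-0.0002,0,0.015,0.04]
    - [0.0001,-0.0003,0,0.02,0.04]
    - [0.0002,-0.0003,0,0.025,0.04]
    - [0.0002,-0.0004,0,0.03,0.04]
    - [0.0003,-0.0005,0,0.035,0.04]
    - [0.0003,-0.0005,0,0.04,0.04]

```text
clock: 19.0
tcp_pos: [0.5636, -0.1955, 0.2372]
orientation: [3.096, 0.529, 0.001]
contact_force: [-2.7, 1.3, 8.3]
grip_width: 0.0444
gripper_force: 60.7
```

```bash
python3 st.py
```

```text
t 19.0 j7 -1.10 roll 1.590 board x -0.0011 y -0.0480 z 0.2372 F n -2.8 e 0.9 z 8.3 M [0.132 0.451 0.591] tau7 -0.529 grip 0.04444892112673643 60.67139804363251 e in tool [ 0.462 -0.887 -0.   ]
```

Torque is about 0.19 N m above free turning, so the pad presses with about 10–13 N. That is enough; releasing and lifting away.

Call:
carry_out:
  moves:
    - [0,0,0,0,0.06]
    - [0,0,0,0,0.0854]
    - [0,0,0,0,0.0854]
    - [0,0,0,0,0.0854]
    - [0,0,0,0,0.0854]
    - [0,0,-0.02,0,0.0854]
    - [0,0,-0.06,0,0.0854]
    - [0,0,-0.1,0,0.0854]

```text
clock: 19.8
tcp_pos: [0.563, -0.1958, 0.3366]
orientation: [-3.096, -0.526, 0.003]
contact_force: [0.6, -0.9, 1.2]
grip_width: 0.0855
gripper_force: 0.0
```

Call:
carry_out:
  moves:
    - [0.0,0.0,-0.03,-0.14,0.0854]
    - [0,0,-0.05,-0.28,0.0854]
    - [0,0,-0.05,-0.42,0.0854]
    - [0,0,-0.05,-0.56,0.0854]
    - [0,0,-0.05,-0.7,0.0854]
    - [0,0,-0.05,-0.84,0.0854]
    - [0,0,-0.05,-0.98,0.0854]
    - [0,0,-0.05,-1.1,0.0854]

```text
clock: 20.6
tcp_pos: [0.5633, -0.1959, 0.3861]
orientation: [-2.359, -2.074, 0.0]
contact_force: [1.0, -0.5, -0.4]
grip_width: 0.0856
gripper_force: 0.0
```

```bash
python3 - <<'E'
from red import *
P=ray(c,*b[0],.115);print("lid wrist",P,ray(c,x,y,.115),"off seat",P[:2]-[.5834,-.065]); cv2.imwrite("pics/w6.png",im[:,:,::-1])
print(o["clock"],o["tcp_pos"],o["contact_force"])
E
```

```text
[107  16 109] [323.11821915  33.98119732] [ 284    0   79   74 4627] 324.0 31.931507110595703 41.17802047729492
lid wrist [ 0.58134332 -0.06761344  0.115     ] [ 0.5821428  -0.06639467  0.115     ] off seat [-0.00205668 -0.00261344]
20.6 [ 0.56326277 -0.1959091   0.38609801] [ 0.99688862 -0.51791496 -0.37168499]
```

View pics/w6.png

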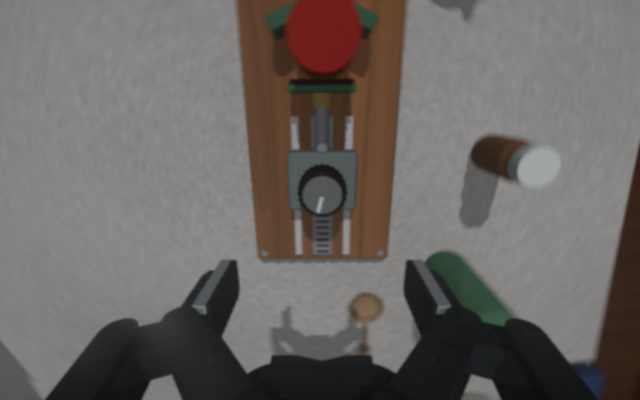

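The jar stands upright with its lid at (323,33), within about 2 mm of its seat, and the pad at (322,85) is against it. The hand is clear of everything.

```bash
python3 -c "
from bench import r
print(r.hand_in())"
```

```text
the job is handed in; nothing more can be done
None
```

The job is handed in after about 21 s on the robot's clock: the red-lidded jar stands upright in the V rest within about 2 mm of its seat, clamped at an estimated 7–12 N (torque and clamp travel, not measured directly), everything is let go, and no verdict came back.

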